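Level the balance stand

TASK

The laboratory balance sits on a tilting platform that is out of level. Turn the two levelling knobs at the front of the stand until the platform is level both front to back and side to side, its edges flush with the tips of the three index posts, then let go. Work only the knobs: do not lean on the platform or balance, and do not disturb the things standing around.

Things in the scene. Friction and masses are not known exactly. Their poses are not given: they have to be found in the camera images.
- stand: Fixed grey metal stand, foot 350 (x) x 345 (y) x 26 mm. Origin: on the table, midway across, 165 mm behind the foot's front edge. Axes: x to the rear (away from the robot), y to the left seen from the robot, z up. Its right front is a panel sloping 30 degrees (x -158 to -72, y -172 to -8, height 30 to 80 mm, rising to the rear), which carries the right-hand knob.
- platform: Aluminium plate 210 (x) x 300 (y) x 12 mm with a white balance fixed on it (pan 66 mm above the plate's middle). Origin: middle of the plate, on the pivot, at (55,0,125) mm of the stand; axes parallel to the stand's when level. Three brass-tipped posts on the stand at (178,0), (55,163), (55,-163) mm end 131 mm up, level with the plate's top when level. Pushing on it does not set it.
- tilt_fore (a joint): Front-to-back tilt of the platform in rad, 0 = level, +-0.13; positive = front edge (towards the robot) up, rear edge down. It follows the right-hand knob (fore_knob): +0.08 rad of tilt per +1 rad of the knob, without play. Starts with the front edge high.
- tilt_side (a joint): Side-to-side tilt of the platform in rad, 0 = level, +-0.13; positive = left (+y) edge up, right edge down. It follows the left-hand knob (side_knob): +0.08 rad of tilt per +1 rad of the knob, without play. May start near level or tilted either way.
- fore_knob_grip (a point): Grip point of the right-hand knob, on its axis, 29 mm off the panel: black ribbed drum 48 mm in diameter, from 14 to 42 mm off the panel. z = knob axis, out of the panel, leaning 30 degrees from vertical to the stand's front (-x). Positive turn (anticlockwise looking onto it) raises the platform's front edge. Stops +-1.6 rad from level; friction under 0.4 N m; stays as left.
- side_knob_grip (a point): Grip point of the left-hand knob, as the other but 40 mm in diameter, on a like 30 degree pad (84 x 90 mm) of the cradle that tips front to back with the platform; level, it lies at (-130,105,110) mm of the stand; while the front is high, up to 20 mm higher with its axis leaning up to 6 degrees less. Positive turn (anticlockwise looking onto it) raises the platform's left edge.
- weight: Bystander: brass calibration weight, 38 mm across, 52 mm tall, standing in front of the stand. Origin: centre of its underside.
- beaker: Bystander: glass beaker, 68 mm across, 85 mm tall, to the left of the stand. Origin: centre of its underside.
- amber_bottle: Bystander: amber bottle, 64 mm across, 140 mm tall, to the right of the stand. Origin: centre of its underside.
- cap_ring: Bystander: orange plastic ring cap, 42 mm across, 22 mm tall, in front of the stand. Origin: centre of its underside.
- jar: Bystander: glass jar with a red lid, 100 mm across, 130 mm tall. Origin: centre of its underside.
- white_bottle: Bystander: white plastic bottle, 68 mm across, 160 mm tall. Origin: centre of its underside.
- dish: Bystander: shallow white dish, 90 mm across. Origin: centre of its underside.
- spatula: Bystander: spatula 160 mm long lying on the table. Origin: on its underside.

How it is judged:
By the outcome, as a careful person would: the job done as asked, in the order asked, and still so for the second after the job is handed in, with the robot touching nothing.
It also fails if it takes over 45 s, if anything falls off the work surface, if the arm or the gripper's body presses on something with over 40 N, if the wrist force passes 120 N, or if a joint passes its speed limit or range.

ROBOT

A 6-joint arm with a two-finger parallel gripper is mounted at the origin on the work surface. World frame = base frame: x ahead of the robot, y to its left, z up, the work surface at z = 0. Lengths are in mm, angles in rad, forces in N, time in s.
With the tool pointing down it reaches from about 350 to 975 mm from the base axis. Payload 7.1 kg.
Tool frame: the origin (TCP) lies at the centre of the arm's flange, where the gripper is bolted on; the fingertips stand 182 mm ahead of it and the grasp point (between the pads) lies 163 mm ahead of it; x points along the fingers, y is the direction in which the jaws open and shut, and the axes are right-handed (so a half turn about x gives the same grasp; the last joint's range is limited). The gripper opens to 88 mm and grips with 3 to 60 N. Pads are 20 mm wide; open, the fingers measure 115 mm over their backs; the gripper's body (75 mm by 178 mm) begins 61 mm behind the grasp point.
Start: joints at [-1.353, 0.423, 1.63, -0, 1.089, -0.019], TCP at [146.64, -607.539, 404.675] pointing down, gripper open.
Joint ranges: [-3, 3], [-0.9, 2.11], [0.09, 2.58], [-1.31, 4.45], [0.11, 2.69], [-2.54, 2.54]. Speed limits (rad/s): [2.39, 2.39, 3.01, 3.14, 3.14, 3.14].

INTERFACE

Orientations are given as a rotation vector (axis times angle).
In Python, from workcell import readout, viewer, workorder, models gives the robot as it stands. The module is installed in compiled form; this text tells all that it offers.
- The arm moves only by the tool apply_moves, never from a script. Its argument "commands" is a list that holds one entry, the list of rows, each a list of 4 numbers: the shift along the world's x, y, z in m, then the turn about the world's z in rad. A call has 1 to 8 rows; each row is the pose to reach, as a shift and turn from the pose commanded when the call began; what a row does not reach only later rows make up. A row lasts 1/8 s, in which the tool goes at most 62.5 mm and 10.7 degrees, less where a joint would pass 70% of its speed; a pose out of reach is approached as far as the arm can. A call with a gripper value outside its range is refused whole. "gripper" is the finger opening in m, from 0 to 0.0878, set as the call begins (left out, the last holds). The fingers move at their own pace and stop on an object; the grip force is fixed at half the most. Time passes only in rows, so rows that repeat a pose let the fingers close. It gives the time, the measured TCP pose, the force and the opening at its end, in the units of the state.
- readout.get_obs(): the state, without advancing time (a new reading comes with each control period).
- viewer.get_image(name): name is "side" or "top" or "wrist"; returns a dict with "color" (384x512x3 uint8, red, green, blue), "vertical_fov" (degrees; the focal length in pixels is half the picture's height over the tangent of half this angle, whatever the lens; pixels are square), "cx", "cy" (the principal point, pixels), "rvec" (rotation vector, rad) and "tvec" (3), from world to camera coordinates, as OpenCV has them. Camera axes: x right, y down, z forward; pixel columns grow to the right and rows downward; lengths in mm; the calibration is good to about 2 mm. A picture is of the moment at which its call begins. There is no depth.
- workorder.close_job(): hands the job in, once; it reports no verdict.
Trained networks look in the newest picture that a camera, given by its name, has taken for a name from the list of things; names that differ only in an ending like _2 or _b are one class to them, and where a whole thing is asked for, a point or a joint stands for the part that bears it (a point fixed in the world has none). Each returns a list of dicts, best first, with "conf" (0 to 1); they miss things now and then, are a little off and sometimes report something else, mostly with a low value. They report only what shows in the picture. A call takes as long as a camera call.
- models.search_frame(camera, label): "position" ([x, y, z] in mm, in world coordinates, good to about 4 mm: the middle of the surface that is visible of it).
- models.place_of(camera, label): "position" ([x, y, z] in mm, in world coordinates, good to about 4 mm: a listed point, or the origin of a listed thing).
The state is a dict: "t": time; "qpos": joint angles; "qvel": joint speeds; "joint_torque": joint torques, N m; "ee_pos": TCP position; "orientation": TCP orientation; "ft_force": force on the tool from outside, world axes, zero at the start; "moment": the same for the moment, N m; "width": finger opening in mm.
Only numpy, scipy, OpenCV 4.12 (cv2) and the standard library are available. Lean on these libraries where they do the work, as an engineer would, in place of code of your own. Each camera call takes 0.05 s, during which the arm holds its last target.

## Working session

There is one attempt and no reset: what is moved stays moved. The work goes in short steps, Python scripts to look and compute and a tool call to move; the robot and the scene stay as the last step left them, time stands still between calls to the robot, and variables do not carry over. Pictures are saved under pics/ and viewed, and the job is handed in when it is done.

Besides the shell and the picture viewer there is one more tool, called after ">>>" by a JSON object that holds its "method" and its "body". apply_moves: Moves the arm, as the interface text tells. Its arguments: {"type":"object","properties":{"commands":{"type":"array","items":{"type":"array","items":{"type":"array","items":{"type":"number"}}}},"gripper":{"type":"number"}},"required":["commands"]}

```bash
mkdir -p pics; ls; cat > h.py <<'E'
import numpy as np, cv2
from workcell import readout, viewer, workorder, models
def snap(cam,name,up=1.5):
    im=viewer.get_image(cam); c=im["color"][:,:,::-1]
    if up!=1: c=cv2.resize(c,None,fx=up,fy=up,interpolation=cv2.INTER_CUBIC)
    cv2.imwrite(f"pics/{name}.png",c); return im
def KRT(im):
    h=im["color"].shape[0]; f=h/2/np.tan(np.radians(im["vertical_fov"])/2)
    K=np.array([[f,0,im["cx"]],[0,f,im["cy"]],[0,0,1]]); R=cv2.Rodrigues(np.array(im["rvec"],float))[0]
    return K,R,np.array(im["tvec"],float).reshape(3)
def proj(im,P):
    K,R,t=KRT(im); p=(K@(R@np.atleast_2d(P).T+t[:,None])); return (p[:2]/p[2]).T
E
python3 - <<'E'
from h import *
o=readout.get_obs(); print({k:np.round(v,3).tolist() for k,v in o.items()})
for c in ["side","top","wrist"]:
    im=snap(c,c+"0"); print(c,im["vertical_fov"],im["cx"],im["cy"],np.round(im["rvec"],3),np.round(im["tvec"],1))
    for l in ["stand","platform","fore_knob_grip","side_knob_grip","weight","beaker","amber_bottle","cap_ring","jar","white_bottle","dish","spatula"]:
        print(l,[(np.round(d["position"],0).tolist(),round(d["conf"],2)) for d in models.place_of(c,l)[:2]])
E
```

```text
pics
{'t': 0.0, 'qpos': [-1.353, 0.424, 1.631, -0.0, 1.089, -0.019], 'qvel': [0.002, -0.0, 0.0, 0.001, 0.001, 0.0], 'joint_torque': [-0.002, -54.463, -27.367, 0.064, 0.023, -0.0], 'ee_pos': [146.577, -607.275, 403.918], 'orientation': [2.096, 0.251, -2.097], 'ft_force': [-0.276, 0.427, 0.363], 'moment': [0.017, -0.004, -0.029], 'width': 87.549}
side 55.5401242155206 257.26902752219536 195.15757075855706 [ 2.295 -0.049  0.044] [-531.1  103.7 1200.6]
stand [([701.0, -58.0, -1.0], 0.89), ([544.0, -121.0, 77.0], 0.26)]
platform []
fore_knob_grip [([541.0, -119.0, 77.0], 0.75)]
side_knob_grip [([603.0, 84.0, 123.0], 0.54)]
weight [([471.0, -1.0, -1.0], 0.47)]
beaker [([689.0, 215.0, -1.0], 0.57), ([296.0, -344.0, 2.0], 0.18)]
amber_bottle [([556.0, -290.0, 2.0], 0.92)]
cap_ring [([445.0, -85.0, 3.0], 0.64)]
jar [([376.0, 535.0, -4.0], 0.64), ([300.0, 334.0, -0.0], 0.23)]
white_bottle []
dish [([301.0, 335.0, -0.0], 0.71)]
spatula [([298.0, -346.0, 2.0], 0.95)]
top 52.174963262582004 257.92036831643026 189.21209148848362 [ 2.101 -2.151  0.166] [  36.2  551.5 1354.2]
stand [([693.0, -54.0, 0.0], 0.93)]
platform [([749.0, -70.0, 124.0], 0.57)]
fore_knob_grip [([545.0, -123.0, 82.0], 0.69)]
side_knob_grip [([601.0, 83.0, 119.0], 0.4)]
weight [([468.0, -2.0, -3.0], 0.4)]
beaker [([688.0, 204.0, 1.0], 0.89), ([469.0, 1.0, -5.0], 0.18)]
amber_bottle [([553.0, -285.0, 1.0], 0.81)]
cap_ring [([551.0, -286.0, -2.0], 0.71), ([445.0, -84.0, 0.0], 0.51)]
jar [([374.0, 531.0, -1.0], 0.64)]
white_bottle [([455.0, -546.0, 0.0], 0.7)]
dish [([301.0, 337.0, -4.0], 0.85), ([470.0, -2.0, -0.0], 0.71)]
spatula [([297.0, -352.0, 1.0], 0.73)]
wrist 69.34757646350609 258.8517576709637 188.4908932448141 [-2.267  1.785  0.278] [-624.8  -36.7  392.2]
stand []
platform []
fore_knob_grip []
side_knob_grip []
weight []
beaker []
amber_bottle []
cap_ring []
jar []
white_bottle []
dish []
spatula []
```

View pics/side0.png

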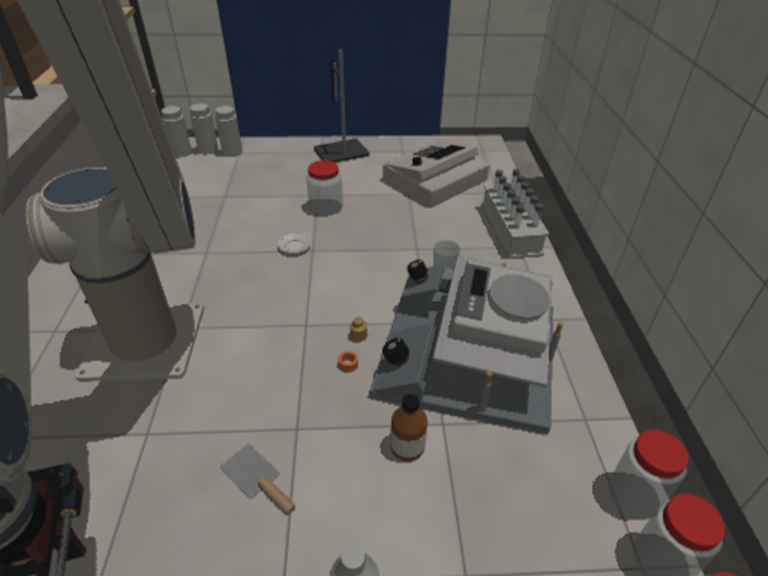

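View pics/top0.png

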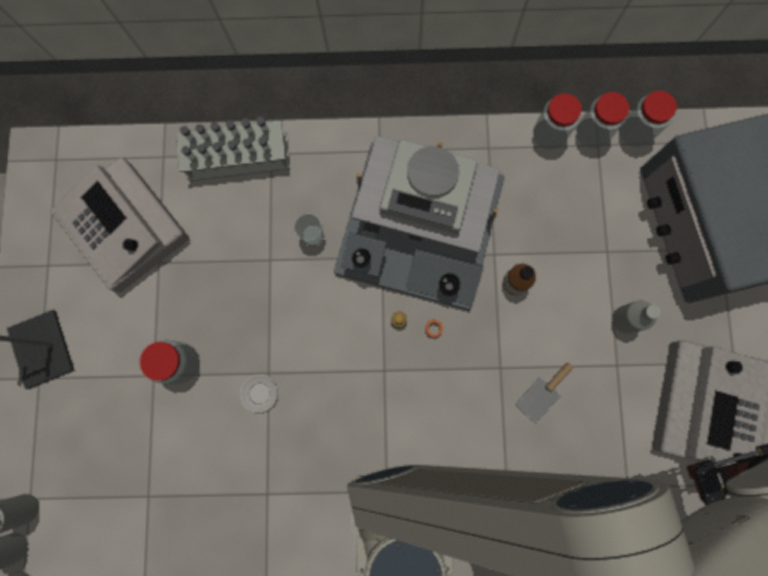

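```bash
python3 - <<'E'
from h import *
o=readout.get_obs(); R=cv2.Rodrigues(o["orientation"])[0]; print(R.round(3))
im=viewer.get_image("wrist");K,Rc,t=KRT(im); C=-Rc.T@t
print("cam in tool", R.T@(C-o["ee_pos"]), "axes\n",(R.T@Rc.T).round(3))
s=viewer.get_image("side");K,Rc,t=KRT(s);print(-Rc.T@t,K[0,0])
s=viewer.get_image("top");K,Rc,t=KRT(s);print(-Rc.T@t,K[0,0])
E
```

```text
[[-0.     0.235 -0.972]
 [ 0.    -0.972 -0.235]
 [-1.    -0.    -0.   ]]
cam in tool [ 19.5683218   -0.37584239 -84.17488942] axes
 [[-0.001 -0.304  0.953]
 [ 1.    -0.     0.   ]
 [ 0.     0.953  0.304]]
[ 475.33352629 -854.9930997   881.62331821] 364.6220807635571
[ 314.66000294    5.91808029 1428.41021891] 392.13759939781477
```

>>> {"method": "apply_moves", "body": {"commands": [[[0.025,0.034,0.005,0.164],[0.05,0.069,0.01,0.329],[0.076,0.103,0.015,0.493],[0.101,0.137,0.02,0.657],[0.127,0.172,0.025,0.822],[0.152,0.206,0.03,0.986],[0.177,0.24,0.035,1.15],[0.203,0.275,0.04,1.315]]]}}

```text
t: 3.1
ee_pos: [350.3, -331.4, 445.1]
orientation: [1.219, 1.202, -1.219]
ft_force: [-0.0, -0.1, 0.1]
width: 87.7
```

>>> {"method": "apply_moves", "body": {"commands": [[[0.025,0.034,0.005,0.164],[0.05,0.069,0.01,0.329],[0.076,0.103,0.015,0.493],[0.101,0.137,0.02,0.657],[0.127,0.172,0.025,0.822],[0.152,0.206,0.03,0.986],[0.177,0.24,0.035,1.15],[0.203,0.275,0.04,1.315]]]}}

```text
t: 4.1
ee_pos: [553.3, -56.3, 485.0]
orientation: [0.211, 1.56, -0.211]
ft_force: [-0.8, -0.3, 0.3]
width: 88.1
```

```bash
python3 - <<'E'
from h import *
o=readout.get_obs(); print({k:np.round(v,3).tolist() for k,v in o.items()});R=cv2.Rodrigues(o["orientation"])[0]; print(R.round(3))
for c in ["wrist","side","top"]:
    snap(c,c+"1")
    for l in ["stand","platform","fore_knob_grip","side_knob_grip"]+(["weight","cap_ring"] if c=="wrist" else []):
        print(l,[(np.round(d["position"],1).tolist(),round(d["conf"],2)) for d in models.place_of(c,l)[:2]])
E
```

```text
{'t': 4.1, 'qpos': [-0.123, 0.236, 1.704, -0.0, 1.201, -1.424], 'qvel': [0.566, 0.233, -0.399, -0.001, 0.16, -0.747], 'joint_torque': [-2.677, -46.883, -27.487, 0.079, -0.038, 1.016], 'ee_pos': [553.286, -56.286, 484.991], 'orientation': [0.211, 1.56, -0.211], 'ft_force': [-0.846, -0.298, 0.282], 'moment': [0.046, -0.123, -0.017], 'width': 88.1}
[[ 0.     0.266  0.964]
 [-0.     0.964 -0.266]
 [-1.    -0.     0.   ]]
stand [([697.1, -57.7, -2.6], 0.86)]
platform [([751.5, -69.0, 127.4], 0.87)]
fore_knob_grip [([540.8, -118.3, 83.7], 0.83)]
side_knob_grip [([600.1, 81.8, 117.0], 0.85)]
weight [([691.3, 204.4, -2.4], 0.68), ([470.3, -7.4, 3.2], 0.62)]
cap_ring [([449.3, -84.0, 1.7], 0.7)]
stand [([701.1, -55.9, -1.2], 0.6)]
platform [([749.2, -69.3, 126.0], 0.79)]
fore_knob_grip [([543.3, -120.2, 77.7], 0.79), ([296.8, -344.1, 0.9], 0.34)]
side_knob_grip [([603.7, 84.1, 122.9], 0.72)]
stand [([694.3, -53.8, 2.7], 0.76)]
platform [([747.5, -70.7, 121.6], 0.96)]
fore_knob_grip [([541.0, -124.1, 79.6], 0.48)]
side_knob_grip [([602.6, 84.0, 119.8], 0.67)]
```

View pics/wrist1.png

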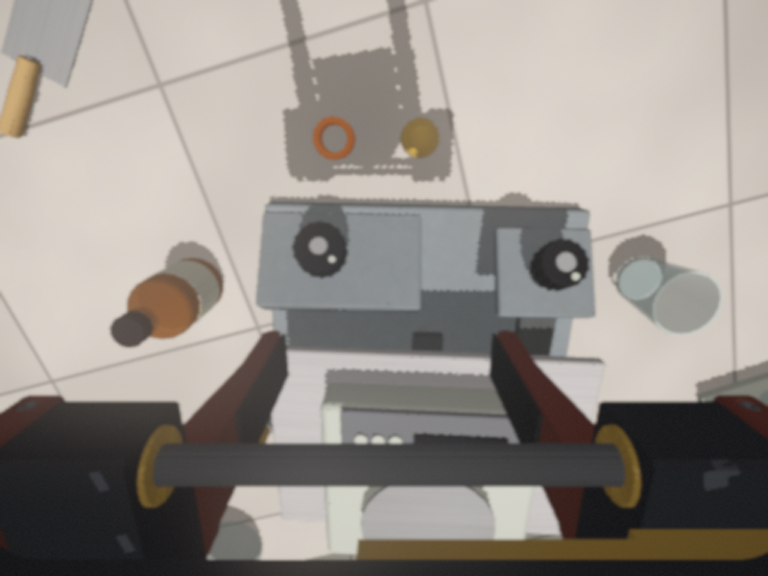

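```bash
python3 - <<'E'
from h import *
ims={}
for c,(x0,y0,w,h) in {"side":(240,160,145,125),"top":(215,85,130,125)}.items():
    im=viewer.get_image(c); np.savez(f"{c}2.npz",**im)
    s=6 if c=="side" else 6
    crop=im["color"][y0:y0+h,x0:x0+w,::-1]
    b=cv2.resize(crop,None,fx=5,fy=4.8,interpolation=cv2.INTER_CUBIC) if 0 else cv2.resize(crop,None,fx=4.8,fy=4.8,interpolation=cv2.INTER_CUBIC)
    b=cv2.convertScaleAbs(b,alpha=1.3)
    yaw=-.262;cs,sn=np.cos(yaw),np.sin(yaw);Rz=np.array([[cs,-sn,0],[sn,cs,0],[0,0,1]])
    def S(P): return (Rz@np.atleast_2d(P).T).T+np.array([697.,-55.8,0])
    for P in ([178,0,131],[55,163,131],[55,-163,131],[-130,105,110],[-129,-90,80]):
        p=(proj(im,S(P))[0]+.5-[x0,y0])*4.8; cv2.circle(b,tuple(int(v) for v in p),4,(0,0,255),1)
    for tf,col in ((0,(0,255,0)),(.065,(255,0,0))):
        c_,s_=np.cos(tf),np.sin(tf)
        Q=np.array([[-105,-150,6],[-105,150,6],[105,150,6],[105,-150,6]],float)
        Ry=np.array([[c_,0,-s_],[0,1,0],[s_,0,c_]]) # +tf: front up => z = -x*? 
        Q2=Q.copy(); Q2[:,0]=c_*Q[:,0]+s_*Q[:,2]; Q2[:,2]=-s_*Q[:,0]+c_*Q[:,2]
        p=(proj(im,S(Q2+[55,0,125]))+.5-[x0,y0])*4.8
        cv2.polylines(b,[p.astype(int).reshape(-1,1,2)],True,col,1)
    cv2.imwrite(f"pics/{c}2z.png",b); print(b.shape)
E
```

```text
(600, 696, 3)
(600, 624, 3)
```

View pics/side2z.png

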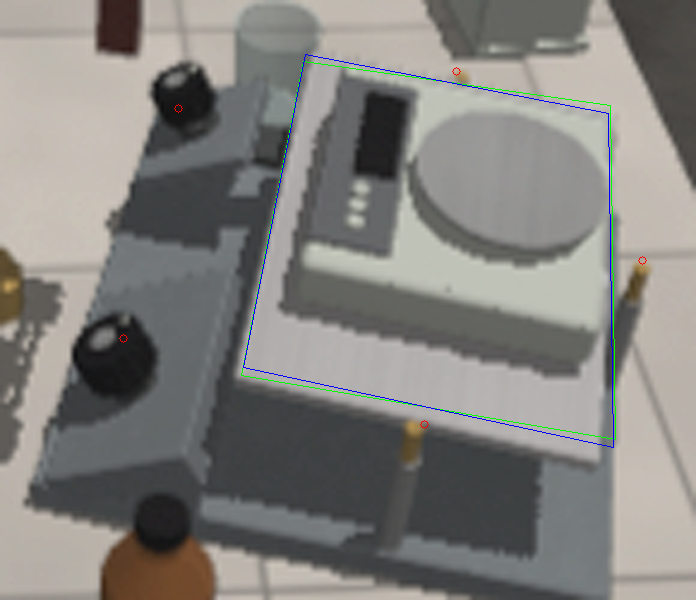

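View pics/top2z.png

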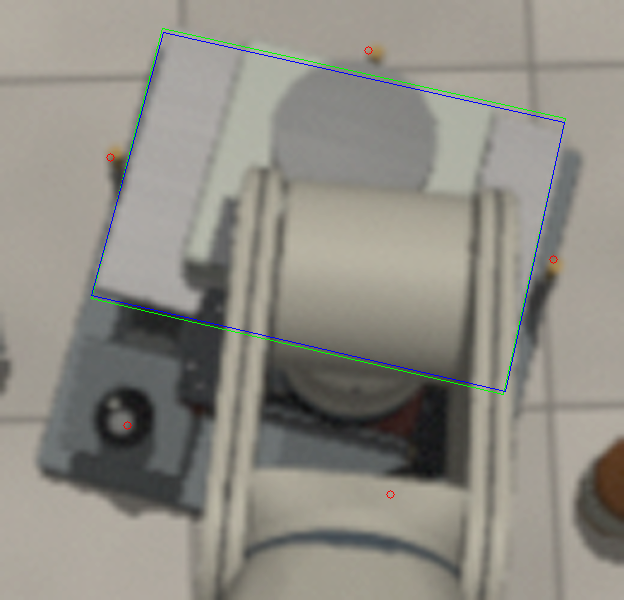

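```bash
python3 - <<'E'
import cv2
a=cv2.imread("pics/top0.png")[125:320,320:520]
cv2.imwrite("pics/top0z.png",cv2.convertScaleAbs(cv2.resize(a,None,fx=3,fy=3,interpolation=cv2.INTER_CUBIC),alpha=1.3))
E
```

```text
(no output)
```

View pics/top0z.png

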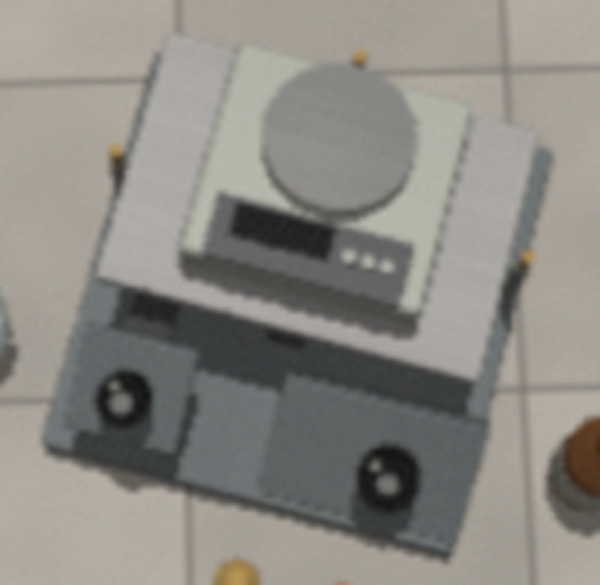

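```bash
cat > fit.py <<'E'
from h import *
from scipy.optimize import least_squares
def plate(tf,ts):
    Q=np.array([[-105,-150,6],[-105,150,6],[105,150,6],[105,-150,6]],float) # FR FL RL RR
    Ry=cv2.Rodrigues(np.array([0,tf,0.]))[0]; Rx=cv2.Rodrigues(np.array([ts,0,0.]))[0]
    return (Ry@Rx@Q.T).T+[55,0,125]
POSTS=np.array([[178,0,131],[55,163,131],[55,-163,131.]]) # rear,left,right
def S(P,x,y,yaw): return (cv2.Rodrigues(np.array([0,0,yaw]))[0]@np.atleast_2d(P).T).T+np.array([x,y,0])
def fit(data,prior=(697,-56,-.262)):
    # data: list of (im, dict name->pix)
    names=["FR","FL","RL","RR","Prear","Pleft","Pright"]
    def res(p):
        x,y,yaw,tf,ts=p[:5]; W=S(np.vstack([plate(tf,ts),POSTS]),x,y,yaw); r=[(x-prior[0])/3,(y-prior[1])/3,(yaw-prior[2])/.02]
        for i,(im,d) in enumerate(data):
            pp=proj(im,W)+p[5+2*i:7+2*i]
            for n,q in d.items(): r+=list((pp[names.index(n)]-q)/0.4)
        r+=list(p[5:]/0.7); return np.array(r)
    s=least_squares(res,np.r_[prior,0.05,0,np.zeros(2*len(data))],loss="soft_l1")
    cov=np.linalg.inv(s.jac.T@s.jac); return s.x,np.sqrt(np.diag(cov)),res(s.x)
E
python3 - <<'E'
from fit import *
side=dict(np.load("side2.npz",allow_pickle=True)); top=dict(np.load("top2.npz",allow_pickle=True))
sd={k:(np.array(v)+.5)/4.8-.5+[240,160] for k,v in dict(FR=(240,376),RR=(600,460),FL=(306,57),RL=(610,112),Pright=(414,423),Prear=(642,264),Pleft=(460,74)).items()}
tp={k:((np.array(v)+.5)/3+[320,125])/1.5-.5 for k,v in dict(RL=(172,36),RR=(535,132),FR=(475,380),FL=(98,275),Prear=(361,53),Pleft=(116,150),Pright=(527,256)).items()}
x,e,r=fit([(side,sd),(top,tp)]); print(x.round(3),e.round(3)); print((r*.4).round(2))
E
```

```text
[ 6.96732e+02 -5.62560e+01 -2.85000e-01  6.70000e-02  4.10000e-02
 -4.21000e-01  1.88000e-01  3.22000e-01 -4.90000e-02] [1.604 1.7   0.004 0.013 0.008 0.556 0.426 0.518 0.453]
[-0.04 -0.03 -0.46 -1.43 -0.55  0.26 -0.05  0.69 -1.92  0.79 -0.01  0.06
  0.6  -0.36  0.32 -0.25  0.14 -0.84 -1.17  1.17 -0.38  0.98  0.11 -0.79
  0.29 -0.27  0.61 -0.13  0.22  0.26 -0.23 -0.24  0.11  0.18 -0.03]
```

>>> {"method": "apply_moves", "body": {"commands": [[[-0.006,-0.03,-0.03,0.13],[-0.0125,-0.0625,-0.07,0.26],[-0.0125,-0.0625,-0.11,0.39],[-0.0125,-0.0625,-0.15,0.39],[-0.0125,-0.0625,-0.18,0.39],[-0.0125,-0.0625,-0.205,0.39],[-0.0125,-0.0625,-0.22,0.39],[-0.0125,-0.0625,-0.22,0.39]]], "gripper": 0.074}}

```text
t: 6.05
ee_pos: [540.0, -120.0, 263.9]
orientation: [-0.09, 1.571, 0.091]
ft_force: [-0.1, -0.9, -0.3]
width: 74.0
```

```bash
python3 - <<'E'
from h import *
o=readout.get_obs(); print(o["ee_pos"],o["qvel"].round(3),o["ft_force"],o["width"])
for c in ["side","top"]:
    im=viewer.get_image(c); print([(np.round(d["position"],1).tolist(),round(d["conf"],2)) for d in models.place_of(c,"fore_knob_grip")[:2]])
    x0,y0=(230,170) if c=="side" else (230,120)
    b=cv2.resize(im["color"][y0:y0+100,x0:x0+130,::-1],None,fx=5,fy=5,interpolation=cv2.INTER_CUBIC); cv2.imwrite(f"pics/{c}3.png",cv2.convertScaleAbs(b,alpha=1.5))
snap("wrist","wrist3")
E
```

```text
[ 540.00276292 -119.95618575  263.93735504] [-0.    -0.029 -0.017  0.001  0.013 -0.   ] [-0.06310221 -0.91781329 -0.2629544 ] 74.02648046416476
[([543.6, -119.3, 76.3], 0.45)]
[]
```

View pics/side3.png

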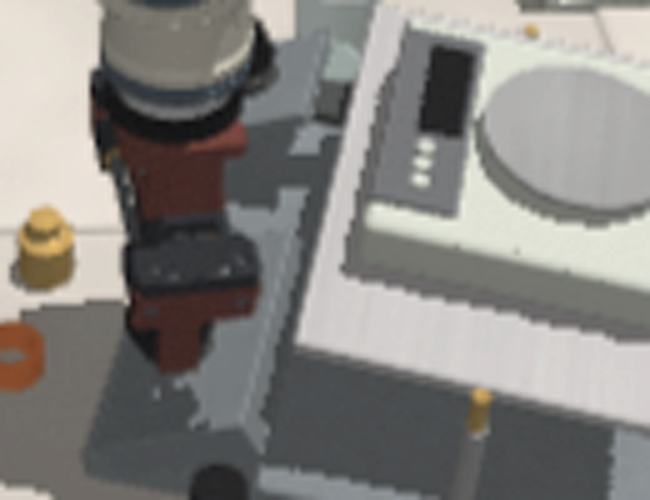

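View pics/wrist3.png

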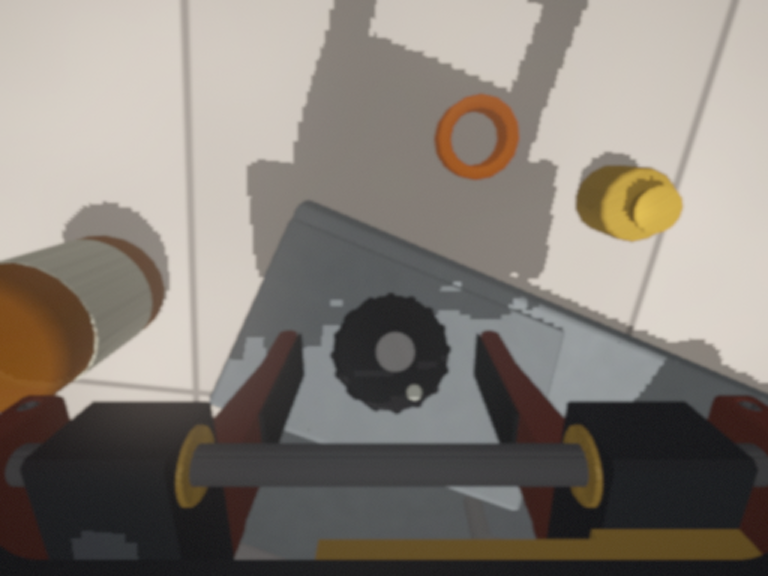

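```bash
python3 - <<'E'
from h import *
im=viewer.get_image("wrist");K,R,t=KRT(im);C=-R.T@t
def ray(u,v,z):
    d=R.T@np.linalg.inv(K)@np.array([(u+.5)/1.5-.5,(v+.5)/1.5-.5,1]); return C+d*(z-C[2])/d[2]
print("cap",ray(395,352,91),ray(395,352,93),"dot",ray(414,393,91)); 
yaw=-.285; ax=np.array([-.5*np.cos(yaw),-.5*np.sin(yaw),.866])
for z in (91.3,): print("expected cap", np.array([542,-120.7,80])+ax*13)
o=readout.get_obs();Rt=cv2.Rodrigues(o["orientation"])[0]
print(proj(im,o["ee_pos"]+Rt@[163,0,0])*1.5, proj(im,np.array([542,-120.7,80])+ax*13)*1.5)
print([(np.round(d["position"],1).tolist(),round(d["conf"],2)) for d in models.place_of("wrist","fore_knob_grip")[:2]])
E
```

```text
cap [ 535.9677143 -117.8014555   91.       ] [ 534.9492709  -117.95133922   93.        ] dot [ 554.32956886 -107.41568013   91.        ]
expected cap [ 535.76219926 -118.87247657   91.258     ]
[[387.61839164 375.89701959]] [[392.23843258 351.32380209]]
[([542.7, -118.6, 81.8], 0.71)]
```

>>> {"method": "apply_moves", "body": {"commands": [[[0,0.0005,-0.007,0],[0,0.0005,-0.014,0],[0,0.0005,-0.014,0]]]}}

```text
t: 6.78
ee_pos: [539.8, -119.4, 249.8]
orientation: [-0.09, 1.57, 0.091]
ft_force: [0.2, 0.1, 0.0]
width: 74.1
```

>>> {"method": "apply_moves", "body": {"commands": [[[0,0,0,0],[0,0,0,0],[0,0,0,0],[0,0,0,0]]], "gripper": 0.035}}

```text
t: 7.28
ee_pos: [540.2, -120.2, 250.8]
orientation: [-0.091, 1.568, 0.089]
ft_force: [-0.6, -4.9, -0.9]
width: 50.5
```

Gripped at 50.5 mm. Turn clockwise.

>>> {"method": "apply_moves", "body": {"commands": [[[0,0,0,-0.1],[0,0,0,-0.2],[0,0,0,-0.3],[0,0,0,-0.4],[0,0,0,-0.4]]]}}

```text
t: 7.9
ee_pos: [540.4, -119.7, 250.7]
orientation: [0.223, 1.558, -0.223]
ft_force: [1.8, -1.8, -3.0]
width: 47.6
```

```bash
python3 - <<'E'
from h import *
o=readout.get_obs(); print(o["ee_pos"],o["qvel"].round(3),o["ft_force"],o["moment"],o["width"])
snap("wrist","wrist4"); snap("side","side4")
E
```

```text
[ 540.36829295 -119.70949895  250.72683928] [-0.002 -0.     0.     0.002  0.001 -0.04 ] [ 1.82288402 -1.75586662 -2.95956406] [-0.11689344 -0.45132181 -0.11667565] 47.58545729446424
```

View pics/wrist4.png

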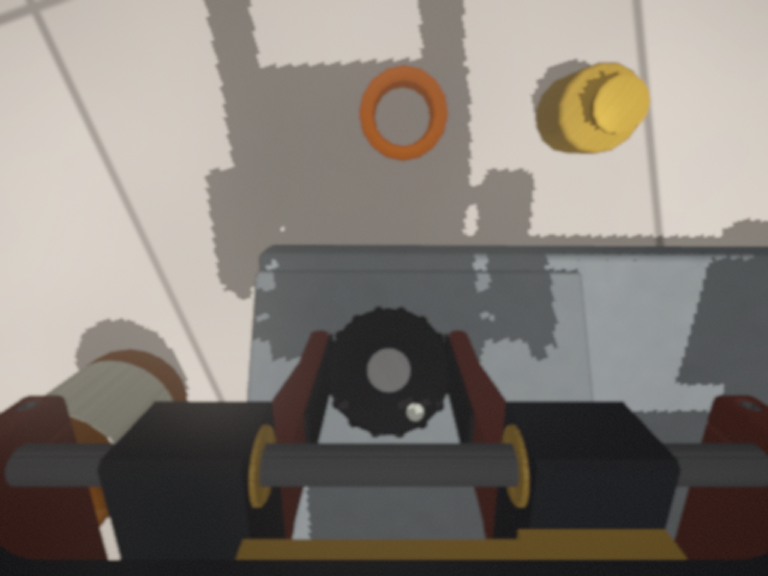

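>>> {"method": "apply_moves", "body": {"commands": [[[0,0,0,-0.1],[0,0,0,-0.2],[0,0,0,-0.3],[0,0,0,-0.4],[0,0,0,-0.4]]]}}

```text
t: 8.62
ee_pos: [540.3, -118.8, 251.3]
orientation: [0.536, 1.504, -0.534]
ft_force: [-1.6, 3.9, 4.4]
width: 50.2
```

```bash
cat > ka.py <<'E'
from h import *
def kang(im,center,dot,top,tilt=np.radians(30),yaw=-.285,sc=1.5):
    """angle of dot about the axis in stand frame, using plane through top w/ axis normal"""
    K,R,t=KRT(im);C=-R.T@t
    a=np.array([-np.sin(tilt)*np.cos(yaw),-np.sin(tilt)*np.sin(yaw),np.cos(tilt)])
    ey=np.array([-np.sin(yaw),np.cos(yaw),0]); ex=np.cross(ey,a)
    def hit(p):
        d=R.T@np.linalg.inv(K)@np.array([(p[0]+.5)/sc-.5,(p[1]+.5)/sc-.5,1]); return C+d*((top-C)@a)/(d@a)
    c,d=hit(center),hit(dot); v=d-c; return c.round(1),np.hypot(v@ex,v@ey).round(1),np.arctan2(v@ey,v@ex).round(3)
E
python3 - <<'E'
from h import *
o=readout.get_obs(); print(o["ee_pos"],o["qvel"].round(3),o["ft_force"],o["moment"],o["width"])
im=snap("wrist","wrist5"); snap("side","side5")
from ka import *
np.savez("w5.npz",**im)
E
```

```text
[ 540.26296299 -118.77675198  251.32182569] [ 0.    -0.001  0.002  0.    -0.    -0.027] [-1.55816279  3.85931858  4.41772318] [ 1.69380252 -0.73731626  0.3442117 ] 50.1963592660394
```

View pics/wrist5.png

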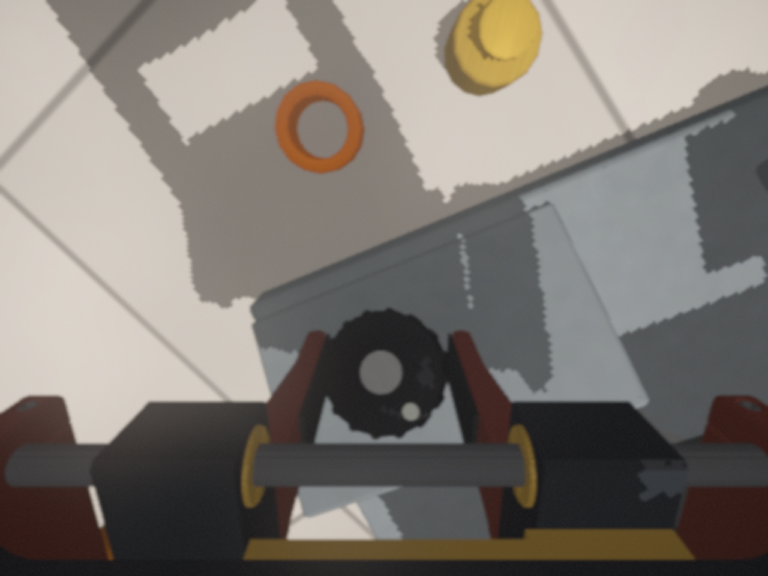

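```bash
python3 - <<'E'
from ka import *
top=np.array([535.8,-118.3,91.2])
im=viewer.get_image("wrist"); print(kang(im,(381,372),(411,411),top))
# w3: reconstruct camera pose by rotating about tool axis
K,R,t=KRT(im)
def moved(im,dpsi,p0,p1):
    K,R,t=KRT(im); C=-R.T@t; Z=cv2.Rodrigues(np.array([0,0,dpsi]))[0]
    C2=Z@(C-p0)+p1; R2=R@Z.T; j=dict(im); j["rvec"]=cv2.Rodrigues(R2)[0].ravel(); j["tvec"]=-R2@C2; return j
p=np.array([540.26,-118.8,251.3])
from numpy import array as A
# tool yaw from orientation
def yw(rv): R=cv2.Rodrigues(np.array(rv,float))[0]; return np.arctan2(R[1,1],R[0,1])
y5=yw([.536,1.504,-.534]);y4=yw([.223,1.558,-.223]);y3=yw([-.09,1.571,.091]);y1=yw([.211,1.56,-.211]); print(y1,y3,y4,y5)
print(kang(moved(im,y4-y5,p,A([540.4,-119.7,250.7])),(389,370),(415,411),top))
print(kang(moved(im,y3-y5,p,A([540.0,-120,263.9])),(395,352),(414,393),top))
E
```

```text
(array([ 535.8, -118.3,   91.2]), np.float64(18.1), np.float64(0.332))
1.301979055099392 1.6860022258424872 1.2866420859545091 0.8872030163282436
(array([ 535.8, -117.7,   91.1]), np.float64(17.7), np.float64(0.575))
(array([ 534.3, -117.5,   90.3]), np.float64(18.2), np.float64(0.797))
```

>>> {"method": "apply_moves", "body": {"commands": [[[0,0,0,0],[0,0,0,0],[0,0,0.03,0.1],[0,0,0.06,0.25],[0,0,0.06,0.4]]], "gripper": 0.074}}

```text
t: 9.4
ee_pos: [540.9, -119.9, 312.9]
orientation: [0.219, 1.556, -0.22]
ft_force: [0.8, 0.7, 0.2]
width: 74.0
```

```bash
python3 - <<'E'
from h import *
o=readout.get_obs(); print(o["ee_pos"],o["qvel"].round(3),o["ft_force"],o["moment"],o["width"])
im=snap("wrist","wrist6"); np.savez("w6.npz",**im)
im=viewer.get_image("side"); np.savez("s6.npz",**im)
b=cv2.resize(im["color"][160:285,240:385,::-1],None,fx=4.8,fy=4.8,interpolation=cv2.INTER_CUBIC); cv2.imwrite("pics/side6z.png",cv2.convertScaleAbs(b,alpha=1.3))
E
```

```text
[ 540.8665306  -119.91814044  312.85067254] [-1.00e-03  2.90e-02  2.70e-02 -1.00e-03 -1.90e-02 -1.19e+00] [0.75014914 0.7233944  0.16733327] [-0.05576045 -0.1679393   0.05440247] 74.03955577884764
```

View pics/wrist6.png

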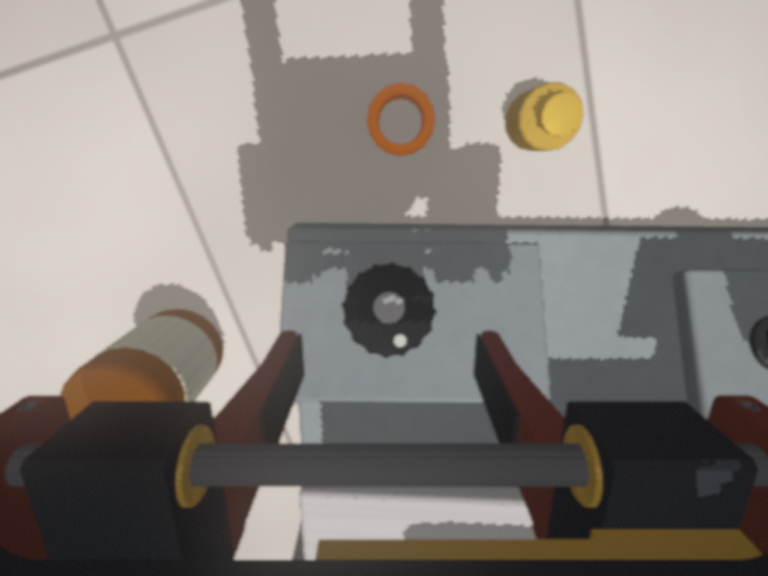

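View pics/side6z.png

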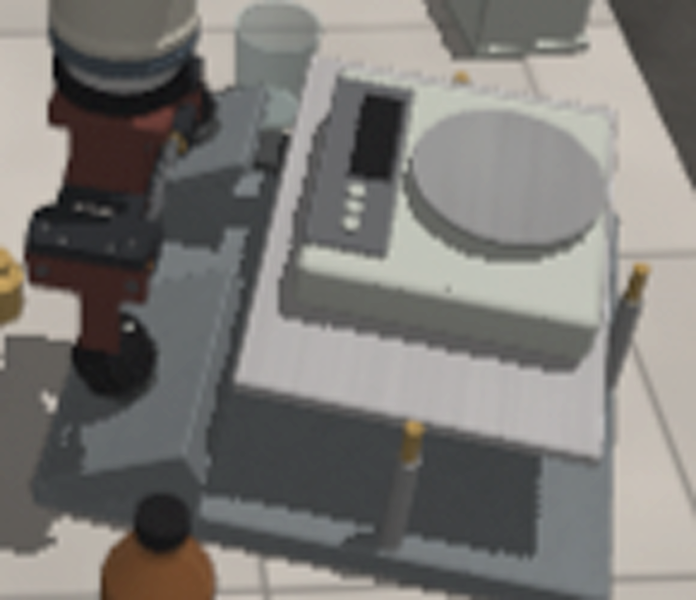

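```bash
python3 - <<'E'
from ka import *
from fit import *
top=np.array([535.8,-118.3,91.2])
w=dict(np.load("w6.npz",allow_pickle=True)); print(kang(w,(388,309),(400,341),top))
s=dict(np.load("s6.npz",allow_pickle=True))
def sd(d): return {k:(np.array(v)+.5)/4.8-.5+[240,160] for k,v in d.items()}
a=sd(dict(FR=(240,376),RR=(600,460),FL=(306,57),RL=(610,112),Pright=(414,423),Prear=(642,264),Pleft=(460,74)))
b=sd(dict(FR=(237,385),RR=(600,457),FL=(320,56),RL=(612,110),Pright=(414,423),Prear=(642,264),Pleft=(460,74)))
for d in (a,b):
    x,e,r=fit([(s,d)],(696.7,-56.3,-.285)); print(x.round(3),e.round(3))
E
```

```text
(array([ 536.3, -118.7,   91.5]), np.float64(17.6), np.float64(0.361))
[ 6.95557e+02 -5.63110e+01 -2.80000e-01  5.90000e-02  3.60000e-02
 -1.40000e-01  3.67000e-01] [1.931 2.24  0.005 0.017 0.011 0.607 0.53 ]
[ 6.96143e+02 -5.55690e+01 -2.86000e-01  3.20000e-02  4.20000e-02
  2.80000e-02  5.21000e-01] [1.851 2.459 0.005 0.018 0.01  0.583 0.597]
```

>>> {"method": "apply_moves", "body": {"commands": [[[0,0,0,0.15],[0,0,-0.03,0.3],[0,0,-0.055,0.3],[0,0,-0.06,0.3],[0,0,-0.06,0.3]]]}}

```text
t: 10.12
ee_pos: [540.1, -119.6, 250.5]
orientation: [-0.011, 1.572, 0.011]
ft_force: [0.1, 0.1, 0.4]
width: 73.8
```

>>> {"method": "apply_moves", "body": {"commands": [[[0,0,0,0],[0,0,0,0],[0,0,0,0],[0,0,0,0],[0,0,0,-0.1],[0,0,0,-0.2],[0,0,0,-0.3],[0,0,0,-0.3]]], "gripper": 0.035}}

```text
t: 11.12
ee_pos: [540.8, -119.8, 250.9]
orientation: [0.223, 1.557, -0.223]
ft_force: [2.4, -4.1, -2.0]
width: 47.4
```

>>> {"method": "apply_moves", "body": {"commands": [[[0,0,0,-0.1],[0,0,0,-0.2],[0,0,0,-0.3],[0,0,0,-0.3]]]}}

```text
t: 11.62
ee_pos: [540.6, -119.3, 251.3]
orientation: [0.457, 1.521, -0.455]
ft_force: [0.4, 0.8, 5.8]
width: 49.2
```

```bash
python3 - <<'E'
from h import *
o=readout.get_obs(); print(o["ee_pos"],o["qvel"].round(3),o["ft_force"],o["moment"],o["width"])
im=snap("wrist","wrist7"); np.savez("w7.npz",**im)
E
```

```text
[ 540.62250072 -119.29959982  251.31130397] [-0.002 -0.002 -0.001  0.004 -0.002 -0.027] [0.40709244 0.77790567 5.84679624] [ 0.9925233  -0.89774586  0.30525707] 49.1693764553452
```

View pics/wrist7.png

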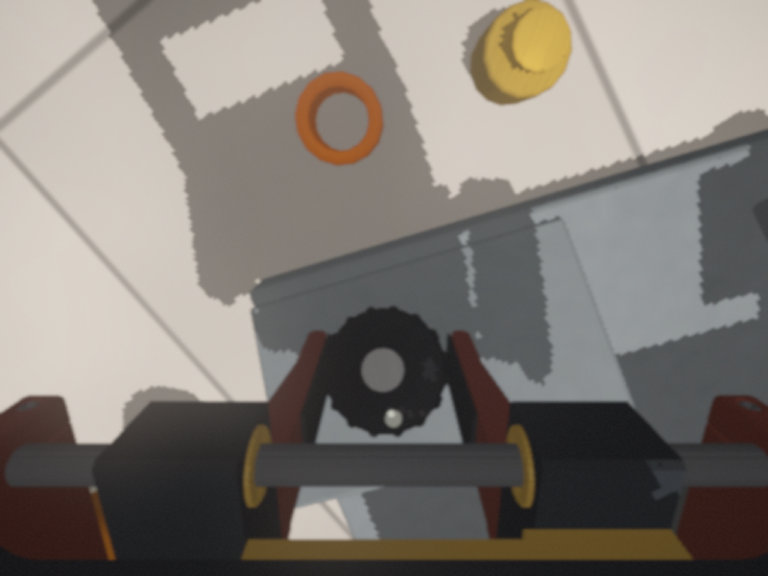

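```bash
python3 - <<'E'
from ka import *
top=np.array([535.8,-118.3,91.2])
w=dict(np.load("w7.npz",allow_pickle=True)); print(kang(w,(383,370),(393,418),top))
E
```

```text
(array([ 536. , -118.2,   91.3]), np.float64(17.8), np.float64(-0.045))
```

>>> {"method": "apply_moves", "body": {"commands": [[[0,0,0,0],[0,0,0,0],[0,0,0.04,0],[0,0,0.09,0.1],[0.015,0.05,0.09,0.25],[0.03,0.1,0.09,0.4],[0.045,0.15,0.09,0.5],[0.0595,0.2015,0.09,0.6]]], "gripper": 0.066}}

```text
t: 12.68
ee_pos: [599.6, 83.4, 340.3]
orientation: [-0.015, 1.572, 0.015]
ft_force: [0.1, -0.9, -0.0]
width: 66.2
```

>>> {"method": "apply_moves", "body": {"commands": [[[0,0,-0.01,0],[0,0,-0.02,0],[0,0,-0.02,0]]]}}

```text
t: 13.05
ee_pos: [598.8, 80.6, 319.2]
orientation: [-0.011, 1.574, 0.01]
ft_force: [-0.4, 0.1, 0.1]
width: 66.2
```

```bash
python3 - <<'E'
from h import *
o=readout.get_obs(); print(o["ee_pos"],o["qvel"].round(3),o["ft_force"],o["moment"],o["width"])
im=snap("wrist","wrist8"); np.savez("w8.npz",**im);print([(np.round(d["position"],1).tolist(),round(d["conf"],2)) for d in models.place_of("wrist","side_knob_grip")[:2]])
im=viewer.get_image("side"); np.savez("s8.npz",**im);print([(np.round(d["position"],1).tolist(),round(d["conf"],2)) for d in models.place_of("side","side_knob_grip")[:2]])
b=cv2.resize(im["color"][160:285,240:385,::-1],None,fx=4.8,fy=4.8,interpolation=cv2.INTER_CUBIC); cv2.imwrite("pics/side8z.png",cv2.convertScaleAbs(b,alpha=1.3))
E
```

```text
[598.78565026  80.64915768 319.21488562] [-0.005 -0.016 -0.018  0.002  0.009  0.002] [-0.39178916  0.11963831  0.13902312] [ 0.03441093 -0.11785135 -0.00081277] 66.1921271471373
[([605.7, 80.0, 106.0], 0.81)]
[([749.0, -71.6, 124.3], 0.64), ([604.9, 82.9, 111.8], 0.48)]
```

View pics/wrist8.png

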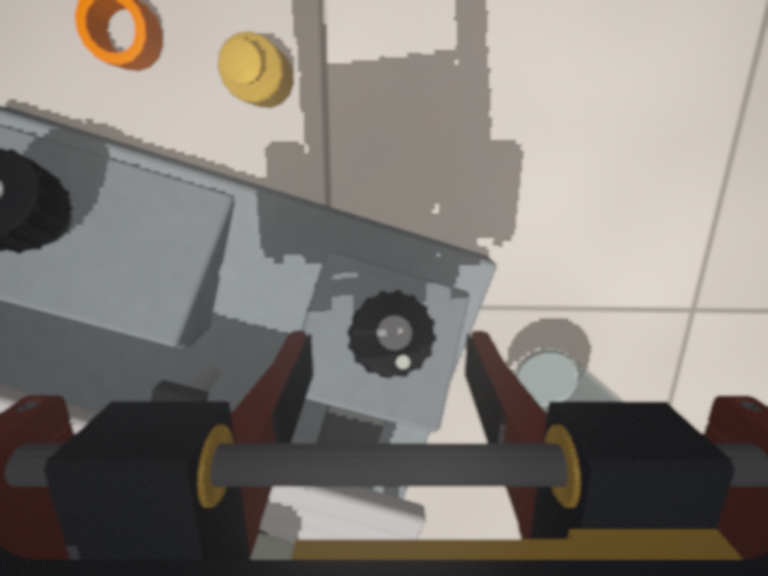

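View pics/side8z.png

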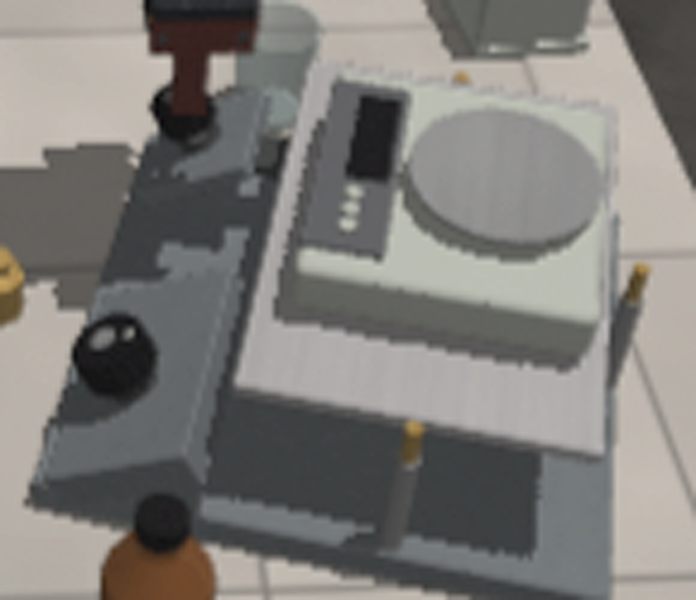

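```bash
python3 - <<'E'
from ka import *
from fit import *
w=dict(np.load("w8.npz",allow_pickle=True))
for g in ([601.4,81,110],):
    yaw=-.285; ax=np.array([-.5*np.cos(yaw),-.5*np.sin(yaw),.866]); top=np.array(g)+13*ax
    print(top,kang(w,(394,332),(403,362),top), proj(w,top)*1.5)
s=dict(np.load("s8.npz",allow_pickle=True))
def sd(d): return {k:(np.array(v)+.5)/4.8-.5+[240,160] for k,v in d.items()}
b=sd(dict(FR=(236,388),RR=(602,454),FL=(323,56),RL=(614,105),Pright=(414,423),Prear=(642,264),Pleft=(460,74)))
x,e,r=fit([(s,b)],(696.7,-56.3,-.285)); print(x.round(3),e.round(3))
E
```

```text
[595.16219926  82.82752343 121.258     ] (array([595.1,  83.3, 121.1]), np.float64(14.4), np.float64(0.555)) [[392.7285724  332.03110985]]
[ 6.96226e+02 -5.54000e+01 -2.86000e-01  3.00000e-03  4.90000e-02
  3.50000e-02  4.43000e-01] [1.838 2.367 0.005 0.015 0.01  0.582 0.562]
```

>>> {"method": "apply_moves", "body": {"commands": [[[0,0,-0.015,0.06],[0,0,-0.03,0.1],[0,0,-0.04,0.1],[0,0,-0.04,0.1]]]}}

```text
t: 13.75
ee_pos: [599.5, 81.7, 280.2]
orientation: [-0.09, 1.57, 0.089]
ft_force: [0.4, -0.1, -0.5]
width: 66.0
```

>>> {"method": "apply_moves", "body": {"commands": [[[0,0,0,0],[0,0,0,0],[0,0,0,0],[0,0,0,0],[0,0,0,-0.1],[0,0,0,-0.2],[0,0,0,-0.3],[0,0,0,-0.4]]], "gripper": 0.028}}

```text
t: 14.75
ee_pos: [600.1, 81.7, 281.2]
orientation: [0.225, 1.557, -0.226]
ft_force: [2.6, 0.4, -2.5]
width: 39.3
```

>>> {"method": "apply_moves", "body": {"commands": [[[0,0,0,-0.1],[0,0,0,-0.2],[0,0,0,-0.3],[0,0,0,-0.3]]]}}

```text
t: 15.25
ee_pos: [600.0, 82.3, 281.6]
orientation: [0.458, 1.52, -0.456]
ft_force: [-2.7, 0.8, 6.9]
width: 41.2
```

```bash
python3 - <<'E'
from h import *
o=readout.get_obs(); print(o["ee_pos"],o["qvel"].round(3),o["ft_force"],o["moment"],o["width"])
im=snap("wrist","wrist9"); np.savez("w9.npz",**im)
E
```

```text
[599.97095533  82.29902259 281.6490926 ] [-0.001 -0.     0.001  0.001  0.001 -0.037] [-2.71174987  0.80320882  6.90488544] [ 1.05241058 -0.38526515  0.37440912] 41.20884062326785
```

View pics/wrist9.png

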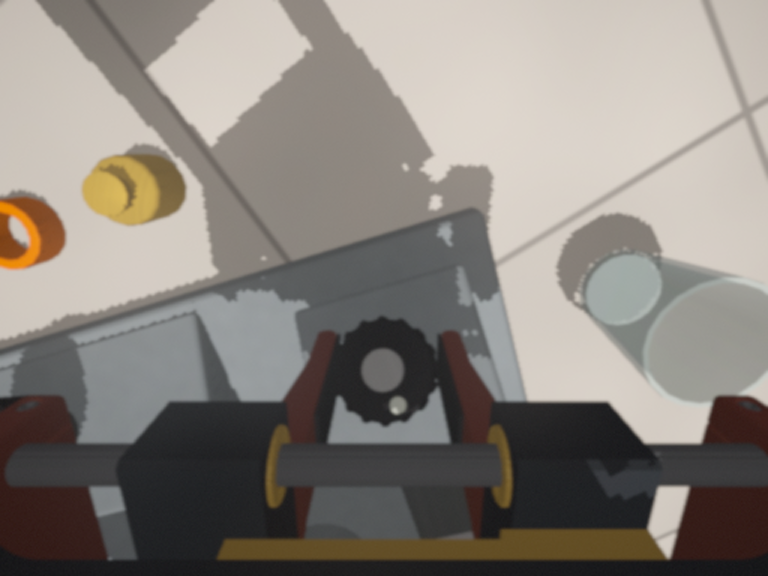

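```bash
python3 - <<'E'
from ka import *
w=dict(np.load("w9.npz",allow_pickle=True))
print(kang(w,(382,370),(397,405),[595.2,82.8,121.3]))
E
```

```text
(array([595.3,  83. , 121.3]), np.float64(14.0), np.float64(0.159))
```

>>> {"method": "apply_moves", "body": {"commands": [[[0,0,0,-0.08],[0,0,0,-0.16],[0,0,0,-0.22],[0,0,0,-0.22]]]}}

```text
t: 15.8
ee_pos: [600.5, 82.1, 281.5]
orientation: [0.628, 1.475, -0.625]
ft_force: [3.0, 0.5, 1.9]
width: 43.0
```

```bash
python3 - <<'E'
from h import *
o=readout.get_obs(); print(o["ee_pos"],o["qvel"].round(3),o["ft_force"],o["moment"],o["width"])
im=snap("wrist","wrist10"); np.savez("w10.npz",**im)
E
```

```text
[600.52673273  82.13940249 281.46745409] [-0.001  0.    -0.     0.003  0.003 -0.016] [2.99790837 0.50351573 1.89332472] [ 0.85286076 -1.27676898  0.54712364] 43.015913830419414
```

View pics/wrist10.png

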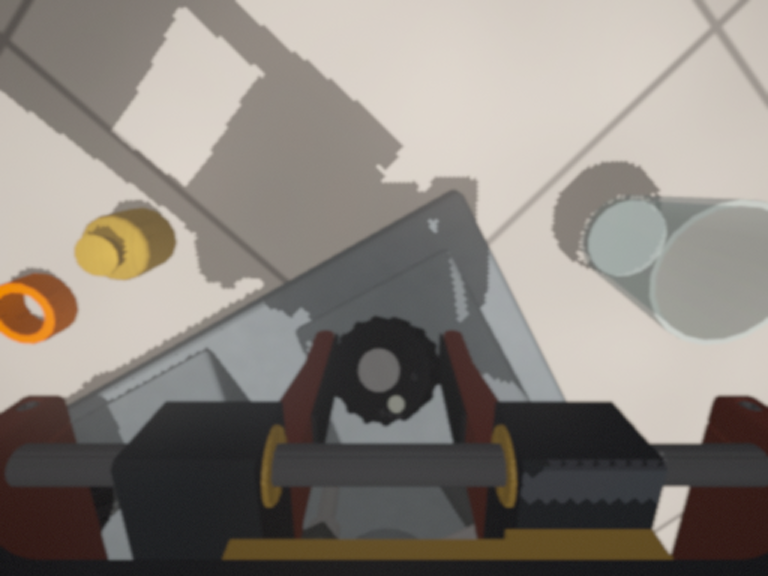

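>>> {"method": "apply_moves", "body": {"commands": [[[0,0,0,0],[0,0,0,0],[0,0,0.02,0.1],[0,0,0.045,0.25],[0,0,0.045,0.4],[0,0,0.045,0.53],[0,0,0.045,0.53]]], "gripper": 0.062}}

```text
t: 16.73
ee_pos: [599.2, 81.8, 325.1]
orientation: [0.216, 1.562, -0.217]
ft_force: [0.2, -0.5, 0.2]
width: 61.4
```

```bash
python3 - <<'E'
from ka import *
w=dict(np.load("w10.npz",allow_pickle=True))
print(kang(w,(379,370),(396,404),[595.2,82.8,121.3]))
o=readout.get_obs(); print(o["ee_pos"],o["qvel"].round(3),o["ft_force"],o["moment"],o["width"])
im=snap("wrist","wrist11"); np.savez("w11.npz",**im)
b=cv2.resize(im["color"][190:260,220:310,::-1],None,fx=8,fy=8,interpolation=cv2.INTER_CUBIC); cv2.imwrite("pics/w11z.png",b)
im=viewer.get_image("side"); np.savez("s11.npz",**im)
b=cv2.resize(im["color"][160:285,240:385,::-1],None,fx=4.8,fy=4.8,interpolation=cv2.INTER_CUBIC); cv2.imwrite("pics/side11z.png",cv2.convertScaleAbs(b,alpha=1.3))
E
```

```text
(array([595.4,  83.2, 121.3]), np.float64(14.0), np.float64(0.033))
[599.15008348  81.82880638 325.14087384] [-0.     0.001 -0.003  0.002 -0.001  0.062] [ 0.24114254 -0.5033413   0.16466937] [ 0.02009871 -0.1602438   0.03956192] 61.4080579151271
```

View pics/w11z.png

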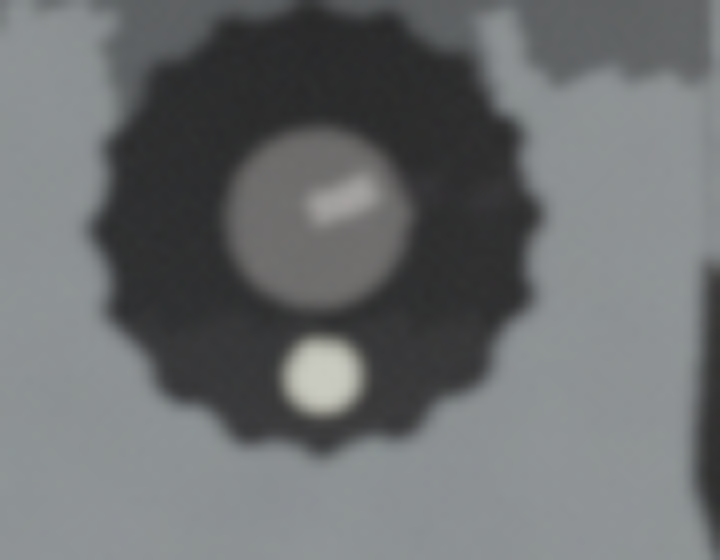

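View pics/side11z.png

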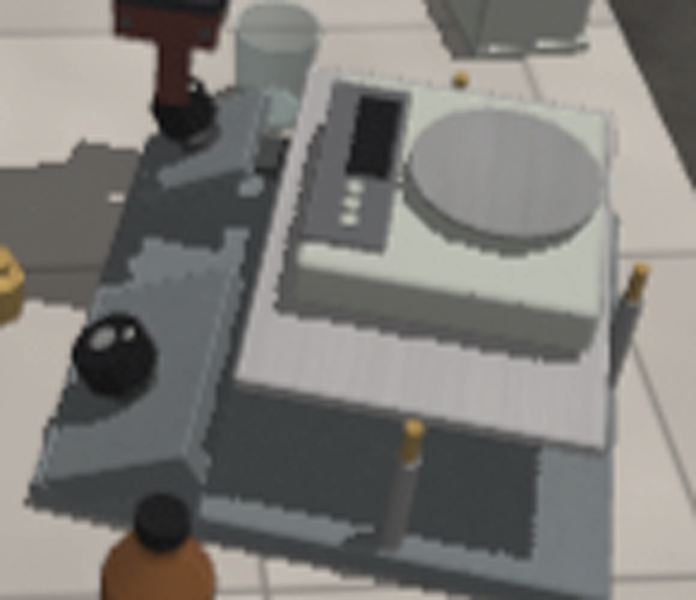

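```bash
python3 - <<'E'
from ka import *
from fit import *
w=dict(np.load("w11.npz",allow_pickle=True))
c=(np.array([318,218])+.5)/8-.5+[220,190]; d=(np.array([323,376])+.5)/8-.5+[220,190]
print(kang(w,c,d,[595.2,82.8,121.3],sc=1))
s=dict(np.load("s11.npz",allow_pickle=True))
def sd(d): return {k:(np.array(v)+.5)/4.8-.5+[240,160] for k,v in d.items()}
b=sd(dict(FR=(236,383),RR=(605,449),FL=(318,64),RL=(613,112),Pright=(414,423),Prear=(642,264),Pleft=(460,74)))
x,e,r=fit([(s,b)],(696.7,-56.3,-.285)); print(x.round(3),e.round(3),(r*.4).round(2))
P=proj(s,S(np.vstack([plate(0,0),POSTS]),696.7,-56.3,-.285)); print(((P-[240,160]+.5)*4.8-.5).round(0))
E
```

```text
(array([595.2,  83.4, 121.2]), np.float64(14.1), np.float64(0.04))
[ 6.96183e+02 -5.58910e+01 -2.86000e-01  3.00000e-03  1.30000e-02
  3.10000e-02  5.33000e-01] [1.837 2.394 0.005 0.018 0.011 0.582 0.595] [-0.07  0.05 -0.02 -0.53 -1.2   0.38 -0.16 -2.14 -0.57  0.44 -0.38  0.24
  0.85 -0.13  0.62  0.05  0.43  0.02  0.3 ]
[[235. 373.]
 [308.  61.]
 [615. 110.]
 [609. 443.]
 [642. 265.]
 [461.  74.]
 [416. 425.]]
```

>>> {"method": "apply_moves", "body": {"commands": [[[0,0,0.04,0],[0,0,0.085,0],[0.01,-0.055,0.1,0],[0.02,-0.11,0.1,0],[0.03,-0.165,0.1,0],[0.04,-0.22,0.1,0],[0.052,-0.275,0.1,0],[0.065,-0.33,0.1,0]]]}}

```text
t: 17.82
ee_pos: [664.6, -249.9, 425.4]
orientation: [0.218, 1.561, -0.217]
ft_force: [0.8, 0.5, -0.1]
width: 61.6
```

>>> {"method": "apply_moves", "body": {"commands": [[[0.02,-0.05,0,0],[0.04,-0.1,-0.01,0],[0.053,-0.141,-0.016,0],[0.053,-0.141,-0.016,0],[0.053,-0.141,-0.016,0]]]}}

```text
t: 18.45
ee_pos: [717.4, -388.5, 409.0]
orientation: [0.217, 1.561, -0.216]
ft_force: [-0.4, -0.1, -0.3]
width: 61.9
```

```bash
python3 - <<'E'
from h import *
o=readout.get_obs(); print(o["ee_pos"],o["qvel"].round(3))
im=snap("wrist","wA"); np.savez("wA.npz",**im)
im=viewer.get_image("top"); np.savez("tA.npz",**im); im=viewer.get_image("side"); np.savez("sA.npz",**im)
E
```

```text
[ 717.400123   -388.53146587  408.98645749] [ 0.016 -0.02   0.009 -0.    -0.001 -0.008]
```

View pics/wA.png

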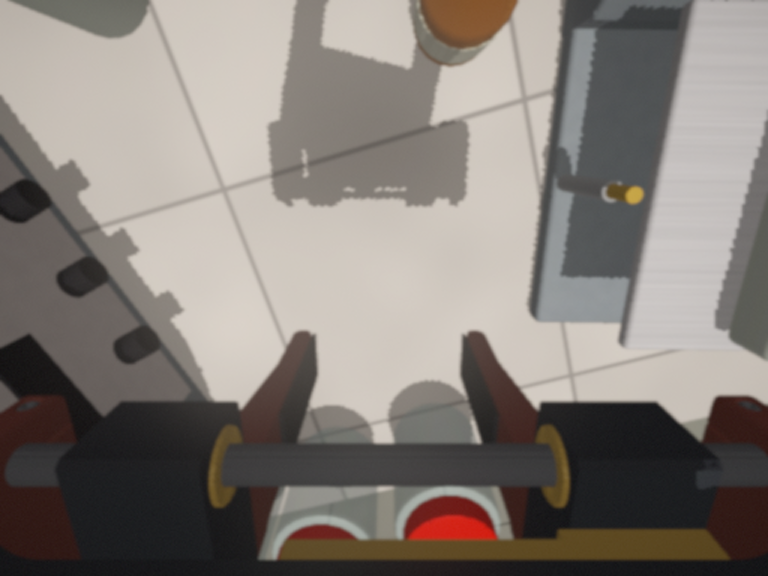

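>>> {"method": "apply_moves", "body": {"commands": [[[0.015,0.05,0.016,0],[0.03,0.1,0.016,0],[0.045,0.15,0.016,0],[0.06,0.2,0.016,0],[0.075,0.25,0.016,0],[0.09,0.3,0.016,0],[0.105,0.35,0.016,0],[0.12,0.4,0.016,0]]]}}

```text
t: 19.6
ee_pos: [837.4, 13.9, 426.7]
orientation: [0.215, 1.559, -0.215]
ft_force: [0.4, -0.7, 0.3]
width: 61.8
```

>>> {"method": "apply_moves", "body": {"commands": [[[0.015,0.05,0,0],[0.03,0.1,0,0],[0.045,0.15,-0.01,0],[0.056,0.201,-0.016,0],[0.056,0.201,-0.016,0],[0.056,0.201,-0.016,0]]]}}

```text
t: 20.35
ee_pos: [893.1, 212.6, 410.1]
orientation: [0.214, 1.56, -0.215]
ft_force: [0.6, -0.3, 0.5]
width: 62.2
```

```bash
python3 - <<'E'
from h import *
o=readout.get_obs(); print(o["ee_pos"],o["qvel"].round(3))
im=snap("wrist","wB"); np.savez("wB.npz",**im)
for n,x0 in (("A",320),("B",60)):
    c=np.load(f"w{n}.npz",allow_pickle=True)["color"][0:250,x0:512 if n=="A" else x0+192,::-1]
    cv2.imwrite(f"pics/w{n}z1.png",cv2.resize(c[:130],None,fx=4,fy=4,interpolation=cv2.INTER_CUBIC))
    cv2.imwrite(f"pics/w{n}z2.png",cv2.resize(c[110:],None,fx=4,fy=4,interpolation=cv2.INTER_CUBIC))
E
```

```text
[893.09311764 212.63069842 410.07827697] [-0.031 -0.012  0.003 -0.001 -0.    -0.001]
```

View pics/wB.png

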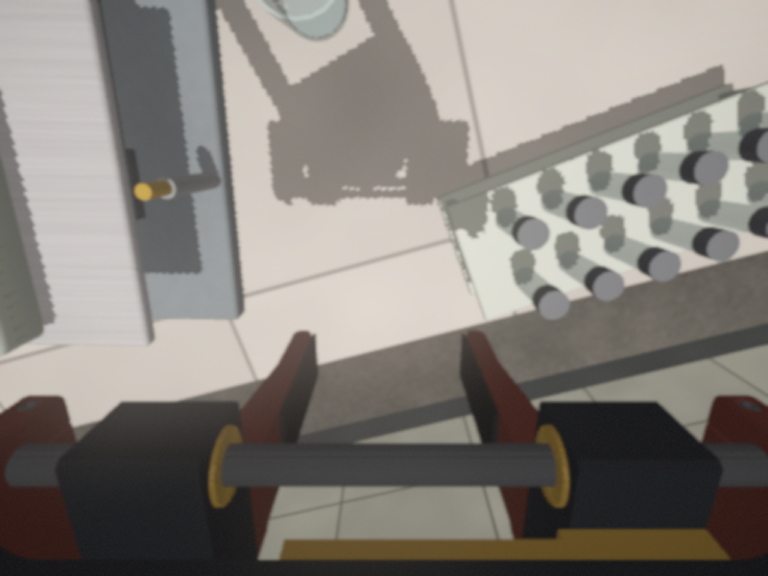

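View pics/wAz1.png

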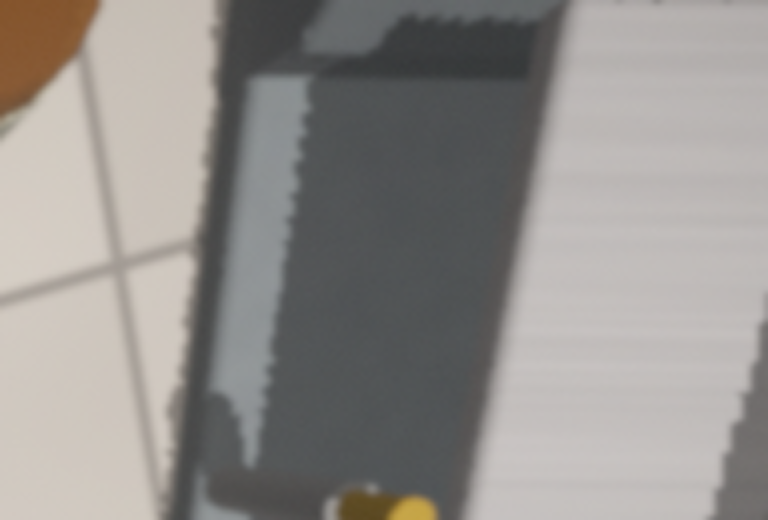

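View pics/wAz2.png

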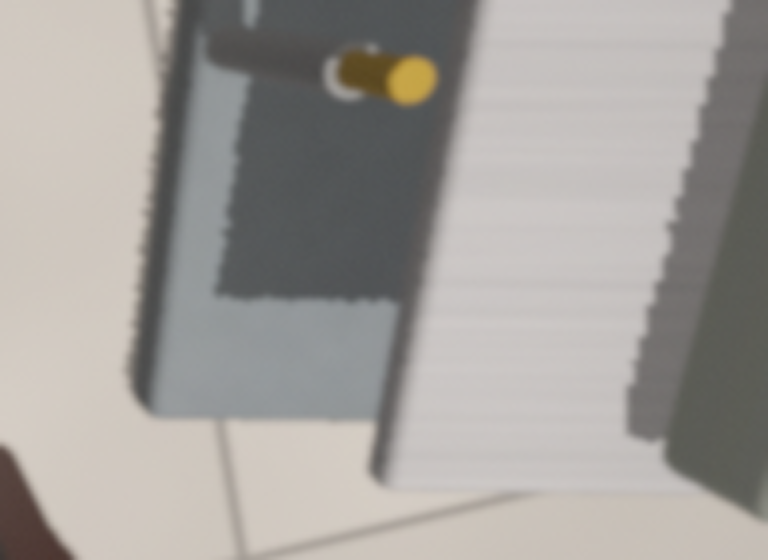

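View pics/wBz1.png

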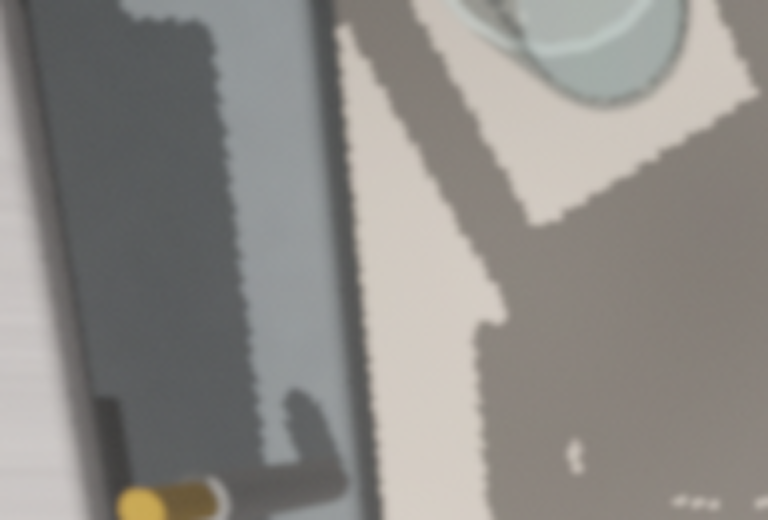

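View pics/wBz2.png

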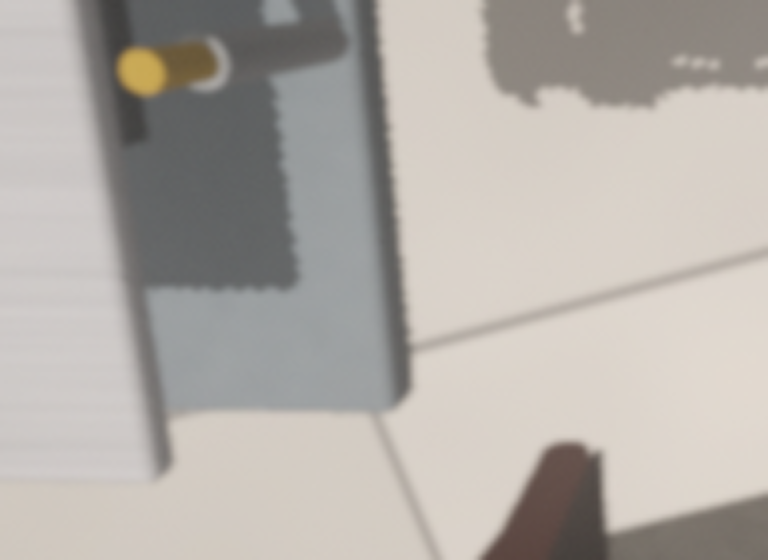

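```bash
cat > bund.py <<'E'
from fit import *
def edge_pts(im,side,xr):
    g=cv2.GaussianBlur(cv2.cvtColor(im["color"],cv2.COLOR_RGB2GRAY).astype(np.float32),(0,0),.6); out=[]
    for v in range(6,215,4):
        r=g[v,xr[0]:xr[1]]; gr=np.diff(r)*(1 if side=="A" else -1)
        # nominal guess line given by xr function not needed: take all strong gradients
        out.append((v,r))
    return g
def line_x(g,v,x0,sgn,w=7):
    xs=np.arange(int(x0)-w,int(x0)+w+1); gr=sgn*np.diff(g[v,xs]); i=np.argmax(gr[1:-1])+1
    a,b,c=gr[i-1:i+2]; return xs[i]+.5+.5*(a-c)/(a-2*b+c), gr[i]
def bundle(views,prior=(696.7,-56.3,-.285),verbose=True):
    """views: list of (im, edgepts Nx2 px, plate-edge index pair, rear pts Nx2, post px, post idx)"""
    def res(p):
        x,y,yaw,tf,ts=p[:5]; PL=S(plate(tf,ts),x,y,yaw); PO=S(POSTS,x,y,yaw)
        r=[(x-prior[0])/4,(y-prior[1])/4,(yaw-prior[2])/.02]
        for i,(im,e,ij,rear,pp,k) in enumerate(views):
            o=p[5+2*i:7+2*i]; q=proj(im,PL)+o
            for pts,(a,b) in ((e,ij),(rear,(2,3))):
                if len(pts)==0: continue
                n=q[b]-q[a]; n=np.array([-n[1],n[0]])/np.hypot(*n); r+=list((pts-q[a])@n/.4*np.sqrt(3/len(pts)))
            r+=list((proj(im,PO[k])[0]+o-pp)/.3)
            r+=list(o/3)
        return np.array(r)
    s=least_squares(res,np.r_[prior,0,0,np.zeros(2*len(views))]); cov=np.linalg.inv(s.jac.T@s.jac)
    return s.x,np.sqrt(np.diag(cov)),s.fun
E
python3 - <<'E'
from bund import *
ims={n:dict(np.load(f"w{n}.npz",allow_pickle=True)) for n in "AB"}
g={n:cv2.cvtColor(ims[n]["color"],cv2.COLOR_RGB2GRAY).astype(np.float32) for n in "AB"}
for n in "AB": g[n]=cv2.GaussianBlur(g[n],(0,0),.7)
# guess lines
# A: z1 (565,20)->(467,520): x=320+x/4
lA=lambda v: 320+(565-(4*v-20)*98/500)/4
lB=lambda v: 60+(8+ (4*v)*(78-8)/440)/4
E={}
for n,l,s in (("A",lA,1),("B",lB,-1)):
    pts=[]
    for v in range(8,218,6):
        x,gr=line_x(g[n],v,l(v),s,5); pts.append((x,v,gr))
    pts=np.array(pts); pf=np.polyfit(pts[:,1],pts[:,0],1); rs=pts[:,0]-np.polyval(pf,pts[:,1]); print(n,pf,rs.std(),rs.round(1).tolist())
    ok=abs(rs)<1; E[n]=pts[ok][:,:2]
# rear edge
def rear(gn,us,v0,w=6):
    out=[]
    for u in us:
        vs=np.arange(v0-w,v0+w+1); gr=np.abs(np.diff(gn[vs,u])); i=np.argmax(gr); out.append((u,vs[i]+.5,gr[i]))
    return np.array(out)
ra=rear(g["A"],range(424,470,5),231); rb=rear(g["B"],range(62,94,4),229); print(ra.round(1).tolist()); print(rb.round(1).tolist())
pA=(np.array([412,82])+.5)/4-.5+[320,110]; pB=(np.array([142,72])+.5)/4-.5+[60,110]
views=[(ims["A"],E["A"],(0,3),ra[:,:2],pA,2),(ims["B"],E["B"],(1,2),rb[:,:2],pB,1)]
x,e,f=bundle(views); print(x.round(4),e.round(4)); 
for v in (views[:1],views[1:]):
    x,e,f=bundle(v); print(x.round(4),e.round(4))
E
```

```text
A [-2.00040100e-01  4.61377593e+02] 0.07494192906141955 [0.1, -0.0, 0.0, 0.1, 0.0, -0.0, -0.0, 0.1, -0.0, -0.0, -0.1, -0.0, -0.0, 0.0, 0.0, -0.0, -0.1, -0.1, 0.2, -0.0, -0.1, -0.1, 0.1, -0.1, 0.0, -0.1, -0.1, -0.1, -0.0, -0.0, -0.0, 0.1, 0.2, 0.0, 0.1]
B [ 0.17483819 59.02352599] 0.06271409612840671 [0.0, -0.1, 0.0, 0.1, -0.0, -0.0, -0.1, 0.1, 0.2, 0.0, 0.1, -0.1, -0.1, 0.0, 0.0, -0.1, -0.1, 0.0, 0.0, 0.1, 0.0, -0.0, -0.1, -0.0, 0.0, -0.0, 0.0, -0.0, 0.0, 0.0, 0.0, -0.0, -0.1, 0.0, 0.0]
[[424.0, 236.5, 6.6], [429.0, 236.5, 12.9], [434.0, 235.5, 13.2], [439.0, 234.5, 11.6], [444.0, 235.5, 10.7], [449.0, 232.5, 10.6], [454.0, 231.5, 6.0], [459.0, 231.5, 2.8], [464.0, 231.5, 2.7], [469.0, 231.5, 2.6]]
[[62.0, 228.5, 2.7], [66.0, 228.5, 2.8], [70.0, 228.5, 2.4], [74.0, 228.5, 2.7], [78.0, 228.5, 2.8], [82.0, 228.5, 2.4], [86.0, 228.5, 2.1], [90.0, 229.5, 2.1]]
[ 6.996003e+02 -5.832010e+01 -2.900000e-01 -2.200000e-03  5.000000e-04
  1.350500e+00 -3.958300e+00  3.049000e-01 -5.658200e+00] [1.1551 1.5242 0.0027 0.004  0.0025 1.7508 1.1895 1.7455 1.2143]
[ 6.912294e+02 -5.411480e+01 -2.727000e-01  1.110000e-02  7.900000e-03
 -2.317800e+00  3.185800e+00] [2.6128 2.1828 0.0055 0.0087 0.0036 2.4805 2.1656]
[ 6.953432e+02 -5.544700e+01 -3.034000e-01  2.180000e-02 -3.800000e-03
 -2.538000e-01 -1.996200e+00] [2.4888 2.3889 0.0059 0.009  0.0036 2.4851 2.1709]
```

```bash
cat > run2.py <<'E'
from bund import *
import sys
def go(nA,nB,lA,lB,pA,pB,rA,rB):
    ims={"A":dict(np.load(nA,allow_pickle=True)),"B":dict(np.load(nB,allow_pickle=True))}
    E={}
    for n,l,s in (("A",lA,1),("B",lB,-1)):
        g=cv2.GaussianBlur(cv2.cvtColor(ims[n]["color"],cv2.COLOR_RGB2GRAY).astype(np.float32),(0,0),.7)
        pts=np.array([(line_x(g,v,l(v),s,5)[0],v) for v in range(8,218,6)]); pf=np.polyfit(pts[:,1],pts[:,0],1)
        E[n]=pts[abs(pts[:,0]-np.polyval(pf,pts[:,1]))<1]
    return [(ims["A"],E["A"],(0,3),rA,pA,2),(ims["B"],E["B"],(1,2),rB,pB,1)]
E
python3 - <<'E'
from run2 import *
lA=lambda v: 461.4-.2*v
lB=lambda v: 59+.175*v
pA=(np.array([412,82])+.5)/4-.5+[320,110]; pB=(np.array([142,72])+.5)/4-.5+[60,110]
rA=np.array([[419,231.4],[440,231.6],[469,231.7]]);rB=np.array([[62,228.7],[78,228.9],[96,229.2]])
V=go("wA.npz","wB.npz",lA,lB,pA,pB,rA,rB)
np.set_printoptions(suppress=True)
for v in (V,V[:1],V[1:]):
    x,e,f=bundle(v); print(x.round(4),e.round(4))
    print((f).round(1)[[0,1,2]], np.abs(f).max())
E
```

```text
[702.2701 -57.5608  -0.2872   0.0011   0.0046   0.5203  -7.6254  -1.4833
  -7.4336] [1.1637 1.5257 0.0027 0.004  0.0024 1.7441 1.1925 1.7453 1.2198]
[ 1.4 -0.3 -0.1] 2.541815507802839
[695.1613 -56.3383  -0.2744   0.0209   0.0138   0.1393  -1.6271] [2.5724 2.1766 0.0053 0.0086 0.0036 2.4598 2.1411]
[-0.4 -0.   0.5] 0.5423814168490217
[695.7074 -55.6246  -0.3007   0.0179  -0.004   -0.3582  -1.9508] [2.4533 2.3886 0.0058 0.009  0.0036 2.477  2.1497]
[-0.2  0.2 -0.8] 0.7843269830045574
```

```bash
sed -i 's#(x-prior\[0\])/4,(y-prior\[1\])/4#(x-prior[0])/1.5,(y-prior[1])/1.5#; s#list(o/3)#list(o/1.5)#' bund.py
cat > r3.py <<'E'
from run2 import *
lA=lambda v: 461.4-.2*v
lB=lambda v: 59+.175*v
pA=(np.array([412,82])+.5)/4-.5+[320,110]; pB=(np.array([142,72])+.5)/4-.5+[60,110]
rA=np.array([[419,231.4],[440,231.6],[469,231.7]]);rB=np.array([[62,228.7],[78,228.9],[96,229.2]])
V=go("wA.npz","wB.npz",lA,lB,pA,pB,rA,rB)
np.set_printoptions(suppress=True,linewidth=150)
E
python3 - <<'E'
from r3 import *
x,e,f=bundle(V); print(x.round(4),e.round(4)); print(f.round(1).tolist())
W=[(a,b,c,np.zeros((0,2)),d,k) for a,b,c,_,d,k in V]
x,e,f=bundle(W); print("no rear",x.round(4),e.round(4))
print(x[:3])
for im,p,c in ((V[0][0],pA,(0,3)),(V[1][0],pB,(1,2))):
    PL=S(plate(0,0),696.7,-56.3,-.2872); q=proj(im,PL); print("pred corners",q[list(c)],"posts",proj(im,S(POSTS,696.7,-56.3,-.2872)),"obs",p)
print(V[0][1][[0,-1]],V[1][1][[0,-1]])
E
```

```text
[698.4606 -56.7781  -0.2872   0.0083   0.0045   0.0359  -3.7188  -0.3828  -3.5175] [0.7359 0.7868 0.0024 0.0037 0.0024 0.8945 0.8181 0.8966 0.8327]
[1.2, -0.3, -0.1, 0.7, 0.7, 0.6, 0.6, 0.6, 0.6, 0.6, 0.4, 0.5, 0.5, 0.5, 0.4, 0.4, 0.4, 0.3, 0.3, 0.3, 0.3, 0.1, 0.2, 0.2, 0.2, 0.1, 0.1, 0.1, 0.1, 0.1, 0.0, -0.0, -0.1, -0.1, -0.2, -0.3, -0.2, -0.3, 0.9, 1.1, 1.7, -1.8, -2.7, 0.0, -2.5, -0.9, -0.8, -0.8, -0.8, -0.7, -0.7, -0.6, -0.6, -0.7, -0.6, -0.5, -0.4, -0.3, -0.4, -0.4, -0.2, -0.2, -0.2, -0.2, -0.2, -0.1, -0.0, 0.0, 0.0, 0.0, 0.1, 0.1, 0.2, 0.2, 0.2, 0.3, 0.3, 0.4, 0.4, 0.4, 1.1, 1.2, 1.1, 1.8, -2.5, -0.3, -2.3]
no rear [696.2792 -56.2117  -0.2883  -0.0067   0.0048  -0.3065  -0.3279   0.1367  -0.5508] [0.8075 0.8067 0.0028 0.0044 0.0025 0.9102 1.0287 0.9146 1.0277]
[696.27921817 -56.21167152  -0.28832671]
pred corners [[463.30961648  -1.63069199]
 [415.6713936  234.51514989]] posts [[554.64392263 251.32649291]
 [775.4414464  134.95445006]
 [422.37398697 131.03715835]] obs [422.625 130.125]
pred corners [[ 57.77028624  -4.99143703]
 [ 99.91561843 231.66953078]] posts [[ -40.21224735  245.39102114]
 [  95.66849011  128.37798283]
 [-261.32862324  123.54218638]] obs [ 95.125 127.625]
[[459.82859859   8.        ]
 [419.06035927 212.        ]] [[ 60.46250541   8.        ]
 [ 96.13492331 212.        ]]
```

>>> {"method": "apply_moves", "body": {"commands": [[[-0.02,-0.02,0.02,0],[-0.06,-0.058,0.02,0],[-0.1,-0.096,0.02,0],[-0.14,-0.134,0.02,0],[-0.18,-0.172,0.02,0],[-0.22,-0.21,0.02,0],[-0.26,-0.248,0.02,0],[-0.3,-0.286,0.02,0]]]}}

```text
t: 21.4
ee_pos: [591.3, -76.5, 430.8]
orientation: [0.217, 1.558, -0.218]
ft_force: [0.1, 0.0, -0.0]
width: 62.0
```

>>> {"method": "apply_moves", "body": {"commands": [[[-0.03,-0.03,-0.02,0],[-0.052,-0.047,-0.06,0],[-0.052,-0.047,-0.1,0],[-0.052,-0.047,-0.11,0],[-0.052,-0.047,-0.11,0],[-0.052,-0.047,-0.11,0]]]}}

```text
t: 22.15
ee_pos: [542.4, -121.2, 321.3]
orientation: [0.215, 1.557, -0.216]
ft_force: [0.2, -0.2, 0.2]
width: 62.0
```

```bash
python3 - <<'E'
from h import *
o=readout.get_obs(); print(o["ee_pos"],o["qvel"].round(3),o["t"])
im=snap("wrist","wC"); np.savez("wC.npz",**im)
b=cv2.resize(im["color"][160:250,200:320,::-1],None,fx=6,fy=6,interpolation=cv2.INTER_CUBIC); cv2.imwrite("pics/wCz.png",b)
E
```

```text
[ 542.36980331 -121.20231457  321.29793582] [ 0.005 -0.003 -0.     0.001 -0.006 -0.001] 22.15
```

View pics/wCz.png

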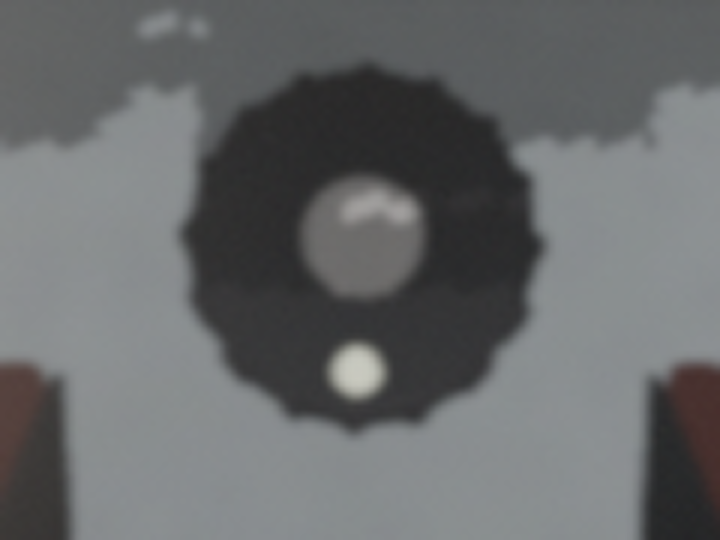

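```bash
python3 - <<'E'
from ka import *
w=dict(np.load("wC.npz",allow_pickle=True))
c=(np.array([363,237])+.5)/6-.5+[200,160]; d=(np.array([357,371])+.5)/6-.5+[200,160]
print(kang(w,c,d,[535.8,-118.3,91.2],sc=1,yaw=-.288))
K,R,t=KRT(w)
E
```

```text
(array([ 535.7, -118. ,   91.1]), np.float64(18.0), np.float64(-0.034))
```

```bash
python3 - <<'E'
from h import *
snap("side","sideF"); 
for c,l in (("side","weight"),("side","cap_ring"),("side","amber_bottle"),("side","beaker")): print(l,[np.round(d["position"],0).tolist() for d in models.place_of(c,l)[:1]])
print(workorder.close_job())
E
```

```text
weight [[473.0, -1.0, 2.0]]
cap_ring [[445.0, -85.0, 2.0]]
amber_bottle []
beaker [[688.0, 211.0, -2.0]]
the job is handed in; nothing more can be done
None
```

View pics/sideF.png

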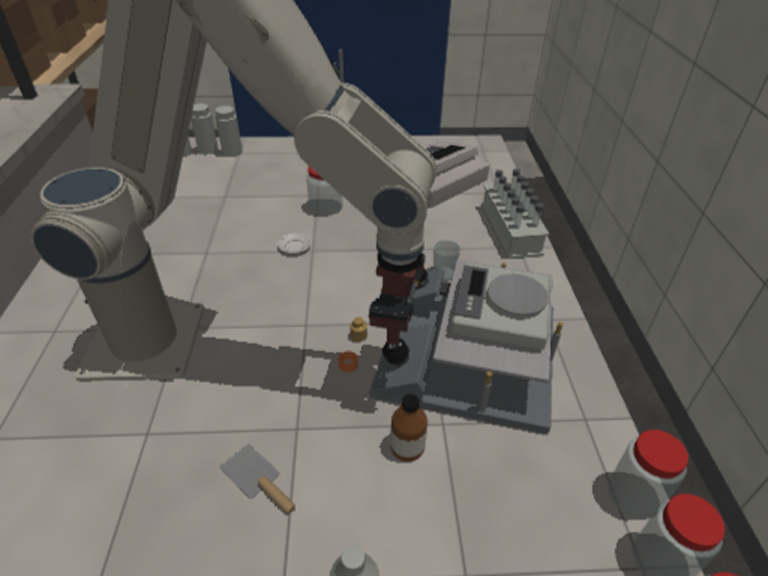

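I turned both levelling knobs clockwise with the gripper. The right one went from about +0.80 to −0.03 rad in two strokes, the left one from about +0.56 to +0.04 rad in one. I then let go, raised the arm clear and handed the job in at about 22 s. The last picture (`pics/sideF.png`) shows the gripper at rest above the right knob at about (395,330), open and touching nothing.

**Last checks**
- **White dots on the knobs:** these put the tilt at about −0.003 rad front to back and +0.003 rad side to side, which is about 0.5 mm or less at the plate edges. This assumes each dot points straight to the rear when level. The text does not say so, but the camera fits of the platform before and after turning agreed with it.
- **Wrist views of the plate edges and side posts:** these gave front to back −0.007 ± 0.004 rad and side to side +0.005 ± 0.003 rad.
- **Things standing around:** the weight, ring cap and beaker were found where they started. The network missed the amber bottle in the last picture, but it stands there at (408,430), the same place as at the start.

**Checks that disagreed**
- **Rear plate edge:** it appeared about 2 pixels off the model. Including it gave +0.008 rad front to back. I left it out, guessing a rounded edge or the calibration.
- **Side-camera fit:** after the turns it gave +0.003 ± 0.018 rad front to back and +0.013 ± 0.011 rad side to side, too coarse to decide anything.

I left the small remaining errors alone because they were about the size of the measuring error.

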